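Set the tweezers to the gauge gap

ROBOT

A 6-joint arm with a two-finger parallel gripper is mounted at the origin on a cart in front of the work surface, level with it; the furniture and walls round the work are solid. World frame = base frame: x ahead of the robot, y to its left, z up, the work surface at z = 0. Lengths are in mm, angles in rad, forces in N, time in s.
With the tool pointing down it reaches from about 350 to 875 mm from the base axis. Payload 4.2 kg.
Tool frame: the origin (TCP) lies between the finger pads; the fingertips stand 11 mm ahead of it and the grasp point (between the pads) lies 8 mm behind it; z points along the fingers, y is the direction in which the jaws open and shut (so a half turn about z gives the same grasp; the last joint's range is limited). The gripper opens to 85 mm and grips with 20 to 120 N. Pads are 22 mm wide; open, the fingers measure 114 mm over their backs; the gripper's body (76 mm by 85 mm) begins 54 mm behind the grasp point. The pads swing forward as they close: fully open they stand 13 mm farther back than shut.
Start: joints at [-1.043, 0.385, 0.008, 0, -1.194, -0.259], TCP at [166.001, -602.53, 242.312] pointing down, gripper open.
Joint ranges: [-3.14, 3.14], [-1.21, 2.06], [-1.07, 1.41], [-3.16, 2.05], [-2.99, -0.16], [-3.1, 3.1]. Speed limits (rad/s): [2.79, 2.79, 3.14, 3.14, 3.14, 3.14].

INTERFACE

Orientations are given as a unit quaternion [x, y, z, w].
In Python, from bench import * gives the robot as it stands. The module is installed in compiled form; this text tells all that it offers.
- The arm moves only by the tool drive_tool, never from a script. Its argument "increments" is a list of rows, each a list of 3 entries, a list of its own where there are three numbers: the gripper command: -1 is shut, 1 is fully open, values between are in proportion, then the shift along the tool's x, y, z scaled (see below), then the turn about the tool's z scaled (see below). In form: [[hand, [tx, ty, tz], turn], ...]. A call has 1 to 20 rows; each row shifts and turns the commanded pose from where the row before left it, along the tool's axes as they then stand; what a row does not reach is not made up. The controller multiplies each number of a shift by 0.3 m and each number of a turn by 2 rad. A row lasts 1/8 s, in which the tool goes at most 62.5 mm and 10.7 degrees, less where a joint would pass 70% of its speed; a pose out of reach is approached as far as the arm can. A call with a number of a shift or a turn outside -1 to 1 is refused whole. A call with a gripper value outside its range is refused whole. The fingers move at their own pace and stop on an object; the grip force is fixed at half the most. Time passes only in rows, so rows that do not move let the fingers close. It gives the time, the measured TCP pose, the force and the opening at its end, in the units of the state.
- read_state(): the state, without advancing time (a new reading comes with each control period).
- get_image(name): name is "scene" or "top" or "wrist"; returns the picture (384x512x3 uint8, red, green, blue); there is no depth.
- calibration(name): a dict with "fovy" (degrees; the focal length in pixels is half the picture's height over the tangent of half this angle, whatever the lens; pixels are square), "cx", "cy" (the principal point, pixels), "R" (3x3) and "t" (3): a world point X has camera coordinates R X + t. Camera axes: x right, y down, z forward; pixel columns grow to the right and rows downward; lengths in mm; the calibration is good to about 2 mm. A picture is of the moment at which its call begins: read the wrist's pose just before it. calibration takes no time and is no camera call; for the wrist camera it gives the pose at the moment of the call.
- job_done(): hands the job in, once; it reports no verdict.
The state is a dict: "clock": time; "joints": joint angles; "joint_vel": joint speeds; "joint_efforts": joint torques, N m; "position": TCP position; "ee_rot": TCP orientation; "contact_force": force on the tool from outside, world axes, zero at the start; "wrist_torque": the same for the moment, N m; "gripper_width": finger opening in mm.
Only numpy, scipy, OpenCV 4.12 (cv2) and the standard library are available. Lean on these libraries where they do the work, as an engineer would, in place of code of your own. Each camera call takes 0.05 s, during which the arm holds its last target.

TASK

Take the sprung tweezers by their orange grip pads, lift them straight up until the eye is off the rack's post, and bring their tips in over the white gauge plate from its open front, level and just above it without touching. Squeeze until each tip stands over its own black line (the lines are 12 mm apart, middle to middle, and so must the tips be) and finish while still holding the tweezers steady like that; never let the tips shut, press on the gauge, drop the tweezers or disturb the other things on the desk.

Things in the scene. Friction and masses are not known exactly. Their poses are not given: they have to be found in the camera images.
- tweezers_grip (a point): middle of the tweezers between the two orange ribbed grip pads, half-way up. x points along the tweezers to the tips (tips 50 mm ahead, eye 85 mm behind), y to the left blade, z up. Pads 34 mm long, 10 mm high, centred here; blades 8 mm high; untouched, 23 mm wide over the pads and tips 26 mm apart. At the start above the rack's origin, 62 mm above the desk
- tweezers_eye (a point): centre of the round eye at the tweezers' rear end: ring 22 mm outside, 14 mm hole, 8 mm high
- tip_left (a point): end of the left blade, centre of its 4 mm thick round tip
- tip_right (a point): end of the right blade, centre of its 4 mm thick round tip
- blade_left (a joint): hinge of the left blade, 118 mm behind its tip, rad: 0 = sprung fully open, grows as the blade is squeezed inward; about 0.059 puts its tip 6 mm from the middle line, the stop at 0.096 is tips shut
- blade_right (a joint): hinge of the right blade, 118 mm behind its tip, rad: 0 = sprung fully open, grows as the blade is squeezed inward; about 0.059 puts its tip 6 mm from the middle line, the stop at 0.096 is tips shut
- tweezers: sprung steel tweezers, 145 mm long, 40 g, balanced at the pads, two blades side by side joined at a bow with an eye; origin and axes as tweezers_grip. Each mm off the width over the pads closes the tips by 1.7 mm (pads about 15 mm wide: tips 12 mm apart; about 10 mm: shut). Pads push back with about 4 N open, 10 N with tips 12 mm apart
- rack: fixed tweezer rack, base 150x56x8 mm; origin on the desk below the grip pads, x along it to the tips. 85 mm behind: black pillar 18 mm across with an 8 mm steel post that stands through the eye, top 80 mm above the desk (lift 22 mm to clear). 37 mm ahead: black cross rest 50 mm wide, 6 mm thick, 60 mm high, ears to 69 mm. Free space round the pads
- gauge: Fixed tip gauge: aluminium base 80x64x8 mm with a grey pedestal that carries a white plate 40x50 mm, top 55 mm above the desk. Origin on the desk; x points from its open front (the side of the low base) to the pedestal, whose plate spans x = 18 to 58 mm; y to the left.
- gauge_marks (a point): middle between the two black lines on top of the white plate, 30 mm ahead (+x) of the gauge's origin, at plate height; the lines run along x, 20 mm long, 5 mm wide, 12 mm apart centre to centre (y = +6 and -6 mm)
- calculator: bystander: desk calculator 140x104x35 mm, origin under its centre
- objective_can: bystander: round can 47 mm across, 52 mm tall, origin under its centre
- sample_flange: bystander: brass-coloured turned flange, 40 mm across, 16 mm tall, origin under its centre
- usb_stick: bystander: black memory stick 18x53x8 mm, origin under its centre
- ring_gauge: bystander: knurled steel ring 46 mm across, 16 mm tall, origin under its centre
Things that resemble listed ones, but are neither listed nor needed, are in the scene too. Leave any blue look-alike of the gauge alone.

How it is judged:
By the outcome, as a careful person would: the job done as asked, in the order asked, and still so for the second after the job is handed in, while the arm keeps its last pose, push and grip.
It also fails if it takes over 42 s, if anything falls off the work surface, if the arm or the gripper's body presses on something with over 40 N, if the wrist force passes 120 N, or if a joint passes its speed limit or range.

## Working session

There is one attempt and no reset: what is moved stays moved. The work goes in short steps, Python scripts to look and compute and a tool call to move; the robot and the scene stay as the last step left them, time stands still between calls to the robot, and variables do not carry over. Pictures are saved under pics/ and viewed, and the job is handed in when it is done.

Besides the shell and the picture viewer there is one more tool, called as a command line: name --argument value ..., lists and objects as JSON in quotes. drive_tool: Moves the arm, as the interface text tells. Shifts and turns lie within -1 to 1; 1 stands for 0.3 m of shift or 2 rad of turn. Its arguments: {"type":"object","properties":{"increments":{"type":"array"}},"required":["increments"]}

```bash
mkdir -p pics
python3 - <<'E'
from bench import *
import cv2
print(read_state())
for n in ("scene","top","wrist"):
    c=calibration(n); print(n,c)
    im=get_image(n); cv2.imwrite(f"pics/{n}0.png",im[:,:,::-1])
E
```

```text
{'clock': 0.0, 'joints': array([-1.04342493e+00,  3.85562568e-01,  6.62749220e-03, -5.19259193e-04,
       -1.19400080e+00, -2.58582872e-01]), 'joint_vel': array([ 0.00122534,  0.0012542 , -0.00015865,  0.00063904,  0.00010868,
        0.00048859]), 'joint_efforts': array([-8.59170668e-04, -3.92288661e+01,  1.88404745e+01,  4.18627515e+00,
       -4.57050250e-03, -1.43162350e-05]), 'position': array([ 165.84182995, -602.01239348,  241.21557645]), 'ee_rot': array([-1.33895057e-01,  9.90994910e-01,  1.08063879e-03, -1.86740991e-04]), 'contact_force': array([-0.42372094, -0.25176245,  0.20419805]), 'wrist_torque': array([-0.01907481, -0.01363113, -0.00809995]), 'gripper_width': 85.6364277528144}
scene {'fovy': 45.25188122575055, 'cx': 261.545780361511, 'cy': 190.47272775240648, 'R': array([[-0.77708777, -0.62932873,  0.00894163],
       [-0.46851088,  0.56890845, -0.67589995],
       [ 0.42027628, -0.52942283, -0.73693915]]), 't': array([379.70672819, 323.07331385, 802.01979243])}
top {'fovy': 50.14405227451625, 'cx': 259.83155076186057, 'cy': 180.56913002451648, 'R': array([[-0.02058789, -0.9997371 ,  0.01009335],
       [-0.99123868,  0.01909337, -0.13069552],
       [ 0.13046844, -0.01269566, -0.99137117]]), 't': array([ -36.93492113,  523.82380607, 1073.28557937])}
wrist {'fovy': 63.68256830862237, 'cx': 255.49576070665128, 'cy': 193.3198872838076, 'R': array([[-0.26550589,  0.96410784,  0.00164301],
       [ 0.91204257,  0.25061443,  0.32460863],
       [ 0.31254596,  0.087684  , -0.945847  ]]), 't': array([623.31047922, -42.55180682, 382.38237164])}
```

View pics/scene0.png

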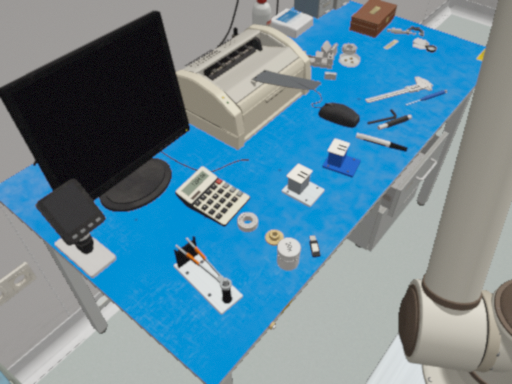

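View pics/top0.png

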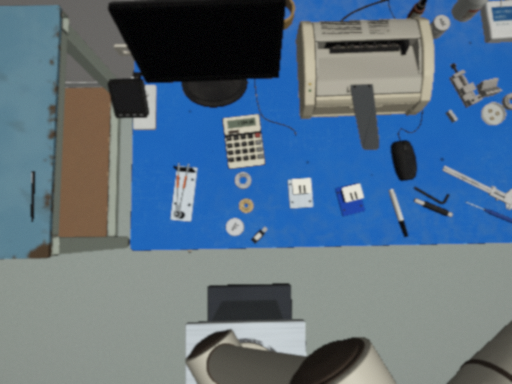

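View pics/wrist0.png

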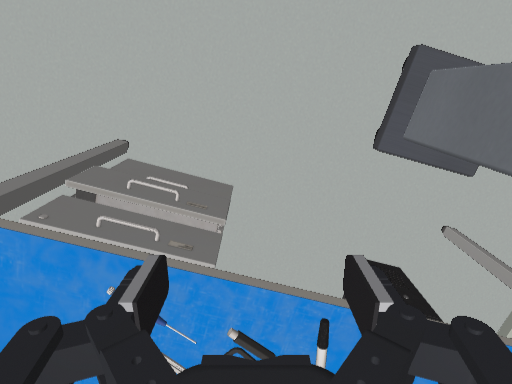

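The rack is at about (183,193) in the top view and (210,275) in the scene view. The white gauge is at (300,193) in the top view, with its blue look-alike beside it at (350,197). I'll zoom in on both.

Run:
```python
import cv2,numpy as np
s=cv2.imread("pics/scene0.png");t=cv2.imread("pics/top0.png")
a=cv2.resize(t[155:230,160:210],None,fx=8,fy=8,interpolation=cv2.INTER_CUBIC)
b=cv2.resize(t[170:220,275:325],None,fx=8,fy=8,interpolation=cv2.INTER_CUBIC)
b=cv2.copyMakeBorder(b,0,a.shape[0]-b.shape[0],0,0,cv2.BORDER_CONSTANT)
cv2.imwrite("pics/topz.png",np.hstack([a,b]))
a=cv2.resize(s[228:318,165:250],None,fx=5,fy=5,interpolation=cv2.INTER_CUBIC)
b=cv2.resize(s[155:215,270:335],None,fx=5,fy=5,interpolation=cv2.INTER_CUBIC)
b=cv2.copyMakeBorder(b,0,a.shape[0]-b.shape[0],0,0,cv2.BORDER_CONSTANT)
cv2.imwrite("pics/scenez.png",np.hstack([a,b]))
```

```text
(no output)
```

View pics/topz.png

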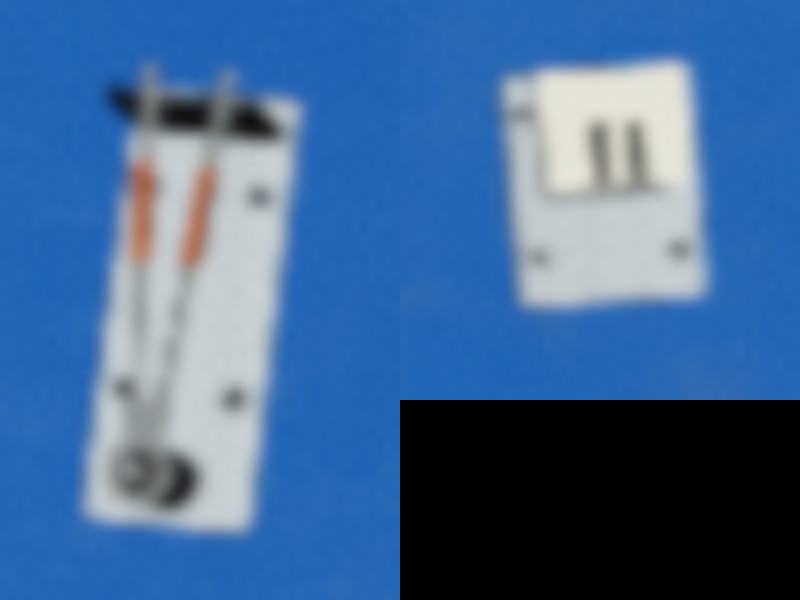

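View pics/scenez.png

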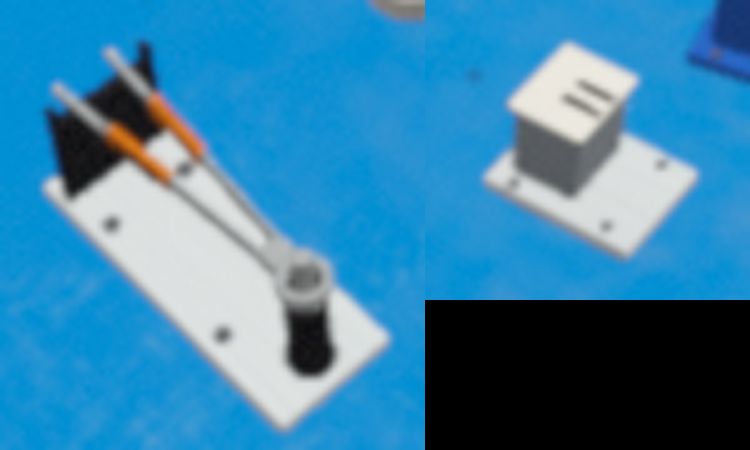

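The tweezers' tips point away from the robot, at top (148..230, 65) in the zoom. The gauge's open front faces the robot and its lines run roughly along +x. Next I'll triangulate.

```bash
cat > h.py <<'E'
import cv2,numpy as np
def cam(c,H=384):
    f=H/2/np.tan(np.radians(c["fovy"])/2)
    return f,c["cx"],c["cy"],np.array(c["R"]),np.array(c["t"])
def ray(c,p):
    f,cx,cy,R,t=cam(c); d=R.T@np.array([(p[0]-cx)/f,(p[1]-cy)/f,1.]); return -R.T@t,d/np.linalg.norm(d)
def plane(c,p,z):
    o,d=ray(c,p); return o+d*(z-o[2])/d[2]
def tri(obs):
    A=np.zeros((3,3));b=np.zeros(3);rs=[]
    for c,p in obs:
        o,d=ray(c,p);P=np.eye(3)-np.outer(d,d);A+=P;b+=P@o;rs.append((o,P))
    X=np.linalg.solve(A,b); return X,[float(np.linalg.norm(P@(X-o))) for o,P in rs]
def proj(c,X):
    f,cx,cy,R,t=cam(c); q=R@np.array(X)+t; return f*q[0]/q[2]+cx,f*q[1]/q[2]+cy
def blobs(m,amin=8):
    n,l,s,ce=cv2.connectedComponentsWithStats(m.astype(np.uint8)*255)
    return [(int(s[i,4]),tuple(np.round(ce[i],2)),tuple(int(v) for v in s[i,:4])) for i in range(1,n) if s[i,4]>=amin]
def orange(bgr):
    b,g,r=[bgr[...,i].astype(int) for i in range(3)]
    return (r-b>50)&(r-g>25)
E
python3 - <<'E'
from h import *
from bench import calibration
s=cv2.imread("pics/scene0.png");t=cv2.imread("pics/top0.png")
for n,i in(("s",s),("t",t)):
    hsv=cv2.cvtColor(i,cv2.COLOR_BGR2HSV)
    print(n,[b for b in blobs(orange(i)) if b[0]<300])
    y0,y1,x0,x1=(155,215,270,335) if n=="s" else (170,220,275,325)
    g=i[y0:y1,x0:x1]; b_,g_,r_=[g[...,k].astype(int) for k in range(3)]
    dark=(g.max(2)<110)
    print(" dark",[(a,(c[0]+x0,c[1]+y0),bb) for a,c,bb in blobs(dark,4)])
    # cream top: r>b
    cream=(r_>150)&(r_-b_>8)
    print(" cream",[(a,(c[0]+x0,c[1]+y0),bb) for a,c,bb in blobs(cream,10)])
E
```

```text
s [(21, (np.float64(261.38), np.float64(0.86)), (258, 0, 8, 3)), (23, (np.float64(218.22), np.float64(181.09)), (216, 179, 6, 5)), (47, (np.float64(199.15), np.float64(252.68)), (194, 247, 12, 13)), (63, (np.float64(191.59), np.float64(257.65)), (186, 252, 13, 13))]
 dark [(113, (np.float64(294.42), np.float64(186.11)), (19, 24, 12, 15))]
 cream [(217, (np.float64(298.86), np.float64(173.82)), (19, 11, 21, 17))]
t [(14, (np.float64(257.29), np.float64(134.5)), (256, 133, 4, 4)), (22, (np.float64(177.5), np.float64(181.0)), (177, 176, 2, 11)), (20, (np.float64(184.25), np.float64(181.95)), (183, 177, 4, 11))]
 dark []
 cream [(198, (np.float64(300.85), np.float64(185.69)), (18, 9, 17, 15))]
```

Run:
```python
from h import *
from bench import calibration
S=calibration("scene");T=calibration("top")
print("L",tri([(S,(191.6,257.65)),(T,(177.6,181))])); print("R",tri([(S,(199.15,252.68)),(T,(184.25,182))]))
print("Leye",tri([(S,(165+302/5,228+277/5)),(T,(160+135/8,155+475/8))]))
print("tipL",tri([(S,(165+57/5,228+90/5)),(T,(160+150/8,155+68/8))]))
print("tipR",tri([(S,(165+110/5,228+52/5)),(T,(160+230/8,155+75/8))]))
# gauge: plate centre by corner means
sc=[(567,42),(638,80),(582,143),(508,104)];sc=[(270+(x-425)/5,155+y/5) for x,y in sc]
tc=[(612-75,70),(690,62),(690,185),(548,193)];tc=[(275+(x-400)/8,170+y/8) for x,y in tc]
for a,b in ((0,1),(3,0)):pass
print("plate c",tri([(S,np.mean(sc,0)),(T,np.mean(tc,0))]))
lines_s=[(581,106),(595,91)];lines_t=[(600,155),(638,155)]
for a,b in zip(lines_s,lines_t):
    print("line",tri([(S,(270+(a[0]-425)/5,155+a[1]/5)),(T,(275+(b[0]-400)/8,170+b[1]/8))]))
print([plane(S,p,55).round(1) for p in sc]);print([plane(T,p,55).round(1) for p in tc])
```

```text
L (array([523.07433728, 169.0146939 ,  66.68585182]), [1.5848820451599221, 1.5848820451598935])
R (array([520.04776151, 151.59611131,  66.6465045 ]), [1.5053636258582959, 1.5053636258582932])
Leye (array([435.64090678, 170.12707512,  66.40052264]), [1.109549774560768, 1.1095497745607406])
tipL (array([569.56344877, 166.6549901 ,  61.37709788]), [0.5935156436396858, 0.5935156436395966])
tipR (array([566.72745462, 140.26900141,  61.32360434]), [0.5862919816743175, 0.5862919816743773])
plate c (array([ 504.32311408, -158.64491512,   52.71566506]), [0.2813548777672678, 0.28135487776737667])
line (array([ 495.48017892, -152.58322923,   54.12980379]), [0.7068242007725232, 0.7068242007724733])
line (array([ 495.74007599, -164.92391237,   53.94461297]), [1.259521877053704, 1.2595218770537768])
[array([ 525.2, -181.4,   55. ]), array([ 485.1, -181.9,   55. ]), array([ 481.8, -132.9,   55. ]), array([ 522.1, -131.4,   55. ])]
[array([ 523.5, -132.9,   55. ]), array([ 525.2, -183.8,   55. ]), array([ 484.2, -182.2,   55. ]), array([ 482.5, -135.2,   55. ])]
```

drive_tool --increments '[[1,[-0.126,0.093,0],0],[1,[-0.126,0.093,0],0],[1,[-0.126,0.093,0],0],[1,[-0.126,0.093,0],0],[1,[-0.126,0.093,0],0],[1,[-0.126,0.093,0],0],[1,[-0.126,0.093,0],0],[1,[-0.126,0.093,0],0],[1,[-0.126,0.093,0],0],[1,[-0.126,0.093,0],0],[1,[-0.126,0.093,0],0],[1,[-0.126,0.093,0],0]]'

```text
clock: 1.65
position: [515.0, -157.9, 242.2]
ee_rot: [-0.134, 0.991, 0.0, -0.0]
contact_force: [0.7, -0.2, -0.2]
gripper_width: 85.4
```

drive_tool --increments '[[1,[0,0,0],-0.091],[1,[0,0,0],-0.091],[1,[0,0,0],-0.091],[1,[0,0,0],-0.091],[1,[0,0,0],-0.091],[1,[0,0,0],-0.091],[1,[0,0,0],-0.091],[1,[0,0,0],-0.091],[1,[0,0,0],-0.091],[1,[0,0,0],-0.091],[1,[0,0,0],-0.091],[1,[0,0,0],-0.091],[1,[0,0,0],-0.091],[1,[0,0,0],-0.091],[1,[0,0,0],-0.091],[1,[0,0,0],-0.091],[1,[0,0,0],0]]'

```text
clock: 3.78
position: [514.2, -159.2, 242.0]
ee_rot: [1.0, 0.019, -0.0, -0.0]
contact_force: [-0.4, 0.9, 0.8]
gripper_width: 85.4
```

```bash
cat >> h.py <<'E'
def snap(name,tag):
    import bench,pickle
    st=bench.read_state(); c=bench.calibration(name); im=bench.get_image(name)[:,:,::-1].copy()
    cv2.imwrite(f"pics/{tag}.png",im); pickle.dump((st,c),open(f"pics/{tag}.pkl","wb"))
    q=st["ee_rot"]; from scipy.spatial.transform import Rotation as Ro
    M=Ro.from_quat(q).as_matrix()
    print(tag,"t",round(float(st["clock"]),2),"pos",np.round(st["position"],1),"yaw",round(float(np.arctan2(M[1,0],M[0,0])),4),"z",M[:,2].round(4),"w",round(float(st["gripper_width"]),2),"F",np.round(st["contact_force"],1),"j6",round(float(st["joints"][5]),2))
    return st,c,im
def load(tag):
    import pickle
    st,c=pickle.load(open(f"pics/{tag}.pkl","rb")); return st,c,cv2.imread(f"pics/{tag}.png")
E
python3 - <<'E'
from h import *
snap("wrist","w1")
E
```

```text
w1 t 3.77 pos [ 514.2 -159.2  242. ] yaw 0.037 z [-6.e-04  2.e-04 -1.e+00] w 85.35 F [-0.4  0.9  0.8] j6 1.61
```

View pics/w1.png

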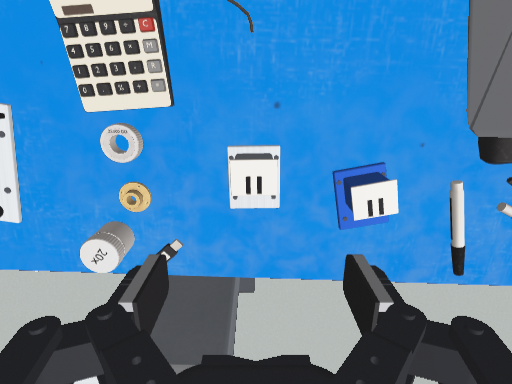

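The lines appear at about (248,185) and (259,185). The gauge front faces the bottom of the image, towards the robot. Next I'll view from the middle to get a baseline.

drive_tool --increments '[[1,[0.005,-0.133,0],0],[1,[0.005,-0.133,0],0],[1,[0.005,-0.133,0],0],[1,[0.005,-0.133,0],0],[1,[0,0,0],0],[1,[0,0,0],0]]'

```text
clock: 4.58
position: [514.0, 0.3, 242.2]
ee_rot: [1.0, 0.019, -0.0, 0.0]
contact_force: [-0.1, -0.1, -0.5]
gripper_width: 85.3
```

Run:
```python
from h import *
snap("wrist","w2")
```

```text
w2 t 4.58 pos [5.140e+02 3.000e-01 2.422e+02] yaw 0.0381 z [-3.e-04 -2.e-04 -1.e+00] w 85.26 F [-0.1 -0.1 -0.5] j6 1.29
```

View pics/w2.png

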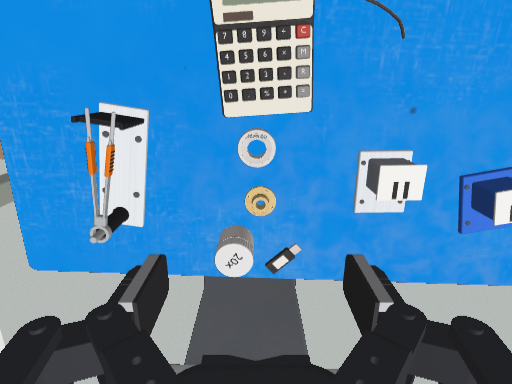

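The tweezers appear at (95,160), with the eye at (100,230). The gauge lines are at about (395,190) and (407,190).

```bash
cat >> h.py <<'E'
def lines(im,win,up=8,thr=None):
    """dark line blobs inside a white plate window (x0,y0,x1,y1) -> centroids, pca angle"""
    x0,y0,x1,y1=win; g=cv2.cvtColor(im[y0:y1,x0:x1],cv2.COLOR_BGR2GRAY)
    g=cv2.resize(g,None,fx=up,fy=up,interpolation=cv2.INTER_CUBIC)
    t=thr or 110
    n,l,s,ce=cv2.connectedComponentsWithStats((g<t).astype(np.uint8))
    out=[]
    for i in range(1,n):
        bx,by,w,h,a=s[i]
        if bx==0 or by==0 or bx+w==g.shape[1] or by+h==g.shape[0] or a<3*up*up: continue
        ys,xs=np.nonzero(l==i); c=(ce[i]+.5)/up-.5+[x0,y0]
        r=cv2.minAreaRect(np.c_[xs,ys].astype(np.float32))
        m=np.cov(xs,ys); ev=np.linalg.eigh(m)[1][:,1]
        L=h/up
        out.append((c,ev,int(a/up/up),w/up,h/up))
    return sorted(out,key=lambda o:o[0][0])
E
python3 - <<'E'
from h import *
_,c1,i1=load("w1");_,c2,i2=load("w2")
a=lines(i1,(236,168,276,204));b=lines(i2,(380,170,420,202))
for o in a+b: print(np.round(o[0],2),o[1].round(3),o[2:])
for p,q in zip(a,b): print(tri([(c1,p[0]),(c2,q[0])]))
for c,L in((c1,a),(c2,b)):
    P=[plane(c,o[0],55) for o in L]; print(np.round(P,2))
    for o in L:
        d=plane(c,o[0]-o[1]*3,55)-plane(c,o[0]+o[1]*3,55); print("yaw",np.arctan2(d[1],d[0]))
print([bb for bb in blobs(orange(i2)) ])
E
```

```text
[247.72 184.94] [0.022 1.   ] (70, np.float64(4.625), np.float64(17.25))
[258.89 184.54] [0.012 1.   ] (73, np.float64(4.5), np.float64(16.875))
[272.98 196.62] [-0.995 -0.103] (6, np.float64(3.625), np.float64(2.375))
[394.6  189.93] [-0.151  0.989] (67, np.float64(6.25), np.float64(16.75))
[405.66 189.74] [-0.157  0.988] (66, np.float64(6.375), np.float64(16.5))
(array([ 497.55125107, -150.79263215,   56.75835941]), [0.1033837376300049, 0.10338373762996379])
(array([ 498.28213338, -162.81706976,   56.58680959]), [0.004345025075117914, 0.004345025075121143])
[[ 496.89 -150.77   55.  ]
 [ 497.79 -162.85   55.  ]
 [ 484.49 -178.88   55.  ]]
yaw 0.050327854203830714
yaw 0.05242841756109287
yaw -1.643283318093596
[[ 497.11 -151.63   55.  ]
 [ 497.79 -163.65   55.  ]]
yaw 0.03922403459465642
yaw 0.04405197052465558
[(180, (np.float64(302.49), np.float64(30.47)), (296, 24, 14, 14)), (275, (np.float64(90.82), np.float64(157.33)), (86, 141, 11, 34)), (39, (np.float64(0.95), np.float64(151.44)), (0, 142, 4, 16)), (238, (np.float64(108.82), np.float64(160.14)), (104, 144, 11, 33)), (495, (np.float64(259.56), np.float64(200.49)), (245, 187, 30, 29))]
```

drive_tool --increments '[[1,[0.0226,-0.1326,0.0517],0],[1,[0.0226,-0.1326,0.0517],0],[1,[0.0226,-0.1326,0.0517],0],[1,[0.0226,-0.1326,0.0517],0],[1,[0,0,0],0.04],[1,[0,0,0],0.04],[1,[0,0,0],0],[1,[0,0,0],0]]'

```text
clock: 5.62
position: [535.2, 159.7, 180.3]
ee_rot: [0.998, -0.061, 0.0, 0.0]
contact_force: [-0.6, -1.1, -0.1]
gripper_width: 85.4
```

Run:
```python
from h import *
st,c,im=snap("wrist","w3")
print([bb for bb in blobs(orange(im)) ])
```

```text
w3 t 5.62 pos [535.2 159.7 180.3] yaw -0.1212 z [ 0. -0. -1.] w 85.42 F [-0.6 -1.1 -0.1] j6 0.87
[(18402, (np.float64(45.48), np.float64(111.86)), (0, 0, 116, 210)), (320, (np.float64(480.47), np.float64(11.75)), (470, 2, 22, 20)), (238, (np.float64(246.14), np.float64(205.97)), (242, 186, 9, 40)), (234, (np.float64(267.42), np.float64(205.78)), (264, 186, 9, 40)), (576, (np.float64(415.46), np.float64(220.68)), (399, 205, 36, 33))]
```

View pics/w3.png

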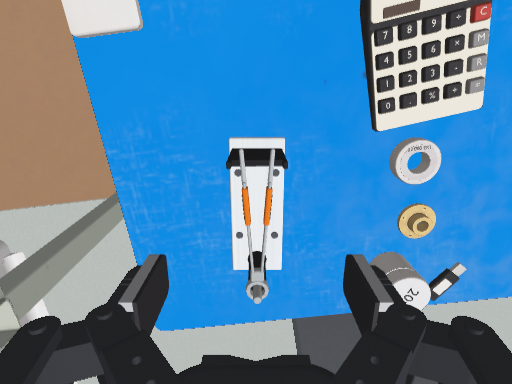

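The tweezers are almost upright in the image. The pads are at (246,206) and (267,206), and the eye and post are at (257,290).

Run:
```python
from h import *
_,c2,i2=load("w2");s3,c3,i3=load("w3")
L,r=tri([(c2,(90.82,157.33)),(c3,(246.14,205.97))]);print(L,r)
R,r=tri([(c2,(108.82,160.14)),(c3,(267.42,205.78))]);print(R,r)
Lp=plane(c3,(246.14,205.97),66);Rp=plane(c3,(267.42,205.78),66);print("mid@66",(Lp+Rp)/2,np.linalg.norm(Lp-Rp))
d=Rp-Lp; print("yaw perp",np.arctan2(d[0],-d[1]))
# pad ends: blob rows, mid-line direction by far ends of the tweezers: tips (z62)
z=cv2.resize(i3[130:310,220:300],None,fx=5,fy=5,interpolation=cv2.INTER_CUBIC)
z=np.hstack([z[:450],z[450:]]);cv2.imwrite("pics/w3z.png",z)
```

```text
[522.78867251 169.93996851  64.22695097] [0.26857884772799717, 0.2685788477280738]
[520.71695828 151.71071356  64.46993869] [0.15222155346518504, 0.15222155346504476]
mid@66 [522.1730143  160.81382753  66.        ] 18.25247275466438
yaw perp -0.11162141474009203
```

View pics/w3z.png

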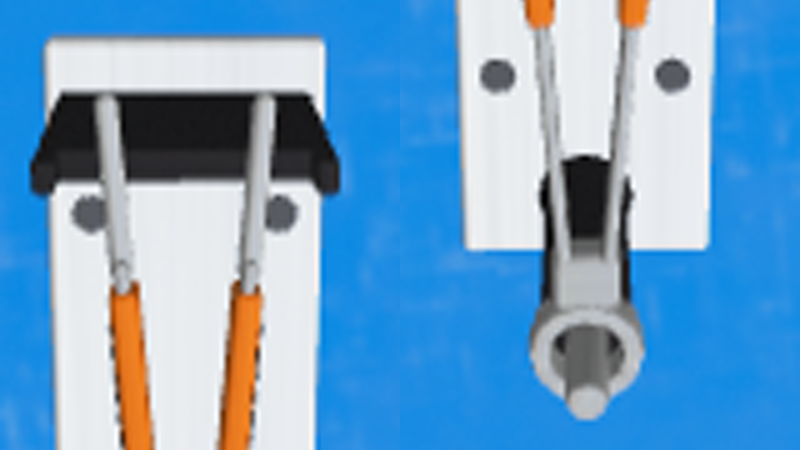

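Run:
```python
from h import *
s3,c3,i3=load("w3")
e=plane(c3,(257.2,291.0),66);a=plane(c3,(241.2,149.6),66);b=plane(c3,(272.8,149.6),66);m=(a+b)/2
g=(plane(c3,(246.14,205.97),66)+plane(c3,(267.42,205.78),66))/2
print(e,a,b,m,np.linalg.norm(a-b)); v=m-e; print("yaw",np.arctan2(v[1],v[0]),np.linalg.norm(v)); v=g-e;print(np.arctan2(v[1],v[0]),np.linalg.norm(v))
for p in (e,m,g): print(proj(c3,p))
```

```text
[436.23139358 170.75733038  66.        ] [572.00229394 167.47455549  66.        ] [568.92079837 142.16765247  66.        ] [570.46154615 154.82110398  66.        ] 25.493821906968776
yaw -0.11817001118107445 135.172841840537
-0.115188493393875 86.51494334021191
(np.float64(257.1999999999999), np.float64(290.9999999999999))
(np.float64(257.000091168343), np.float64(149.5999999999999))
(np.float64(256.77890994782746), np.float64(205.8750097326086))
```

Sizes agree: tips 25.5 mm apart and eye to tips 135 mm. The grip is at about (521, 161) with yaw -0.118. I'll descend around the pads.

drive_tool --increments '[[0.2,[-0.0078,0.0003,0.0713],0],[0,[-0.0078,0.0003,0.0713],0],[0,[-0.0078,0.0003,0.0713],0],[0,[-0.0078,0.0003,0.0713],0],[0,[-0.0078,0.0003,0.0713],0],[0,[-0.0078,0.0003,0.0713],0],[0,[0,0,0],-0.0015],[0,[0,0,0],0]]'

```text
clock: 6.68
position: [521.8, 161.8, 52.8]
ee_rot: [0.998, -0.059, 0.001, -0.0]
contact_force: [-0.2, 0.2, -0.3]
gripper_width: 42.7
```

Run:
```python
from h import *
st,c,im=snap("wrist","w4")
```

```text
w4 t 6.67 pos [521.8 161.8  52.8] yaw -0.1174 z [ 1.4e-03  6.0e-04 -1.0e+00] w 42.71 F [-0.2  0.2 -0.3] j6 0.86
```

View pics/w4.png

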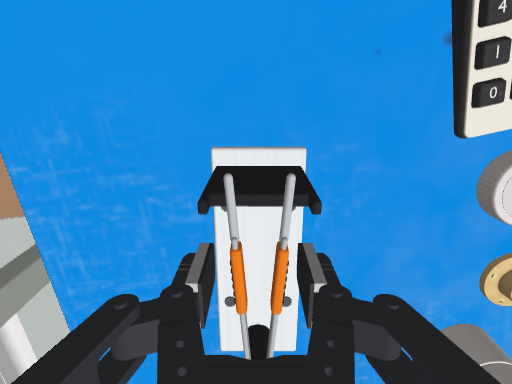

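The tweezers sit centred between the fingers, with pads at x=238 and 280. I'll nudge 1 mm and close gently.

drive_tool --increments '[[0,[0,0.0033,0],0],[-0.3,[0,0,0],0],[-0.45,[0,0,0],0],[-0.5,[0,0,0],0],[-0.55,[0,0,0],0],[-0.58,[0,0,0],0],[-0.6,[0,0,0],0],[-0.6,[0,0,0],0],[-0.6,[0,0,0],0]]'

```text
clock: 7.85
position: [521.4, 160.9, 52.6]
ee_rot: [0.998, -0.059, 0.001, -0.0]
contact_force: [0.3, -1.2, 5.4]
gripper_width: 17.6
```

Run:
```python
from h import *
st,c,im=snap("wrist","w5")
```

```text
w5 t 7.85 pos [521.4 160.9  52.6] yaw -0.1173 z [ 1.3e-03  4.0e-04 -1.0e+00] w 17.59 F [ 0.3 -1.2  5.4] j6 0.86
```

View pics/w5.png

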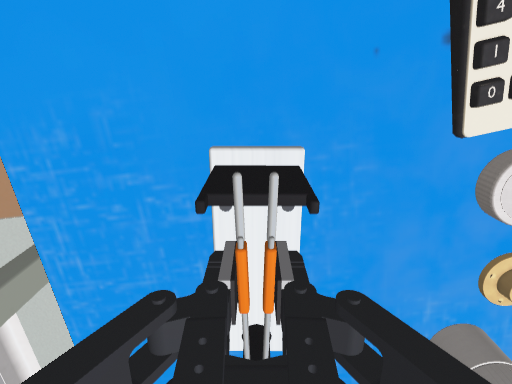

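Both pads are held at width 17.6 mm, with the tips at (238,177) and (273,177). I'll lift straight up.

drive_tool --increments '[[-0.6,[0,0,-0.01],0],[-0.6,[0,0,-0.015],0],[-0.6,[0,0,-0.02],0],[-0.6,[0,0,-0.02],0],[-0.6,[0,0,-0.02],0],[-0.6,[0,0,-0.02],0],[-0.6,[0,0,-0.02],0],[-0.6,[0,0,-0.02],0],[-0.6,[0,0,-0.02],0],[-0.6,[0,0,-0.02],0],[-0.6,[0,0,0],0],[-0.6,[0,0,0],0]]'

```text
clock: 9.4
position: [520.7, 160.6, 107.3]
ee_rot: [0.998, -0.059, -0.0, 0.0]
contact_force: [-0.2, 0.3, -0.1]
gripper_width: 17.4
```

Run:
```python
from h import *
st,c,im=snap("wrist","w6")
_,_,s=snap("scene","s6")
a=cv2.resize(s[200:330,150:270],None,fx=4,fy=4,interpolation=cv2.INTER_CUBIC); cv2.imwrite("pics/s6z.png",a)
```

```text
w6 t 9.4 pos [520.7 160.6 107.3] yaw -0.1179 z [-4.e-04 -2.e-04 -1.e+00] w 17.38 F [-0.2  0.3 -0.1] j6 0.86
s6 t 9.45 pos [520.7 160.6 107.2] yaw -0.1179 z [-6.e-04 -3.e-04 -1.e+00] w 17.52 F [-0.5  0.6 -1.3] j6 0.86
```

View pics/w6.png

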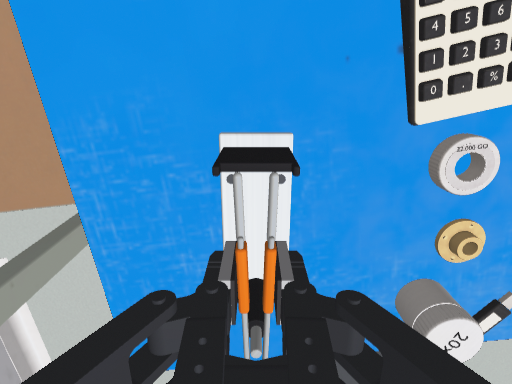

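View pics/s6z.png

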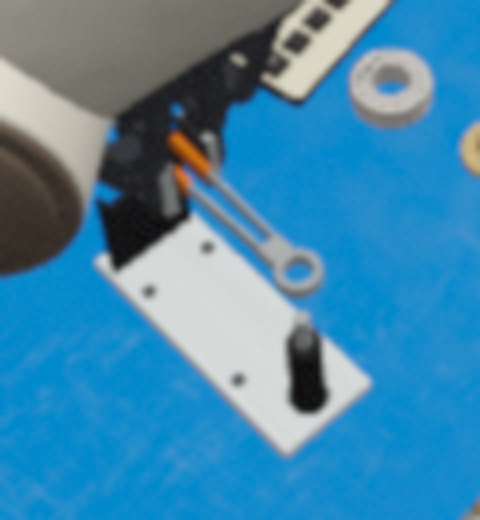

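The tweezers are clear of the post and have not shifted in the fingers: the tips are still at (238,177) and (273,177), and the eye is well off the post in the scene view. I'll carry them to a standoff in front of the gauge.

drive_tool --increments '[[-0.6,[-0.01,0.04,0],0],[-0.6,[-0.02,0.08,0],0],[-0.6,[-0.023,0.093,0],0],[-0.6,[-0.023,0.093,0],0],[-0.6,[-0.023,0.093,0],0],[-0.6,[-0.023,0.093,0],0],[-0.6,[-0.023,0.093,0],0],[-0.6,[-0.023,0.093,0],0],[-0.6,[-0.023,0.093,0],0],[-0.6,[-0.023,0.093,0],0],[-0.6,[-0.023,0.093,0],0],[-0.6,[-0.023,0.093,0],0],[-0.6,[-0.017,0.06,0],0],[-0.6,[0,0,0],-0.028],[-0.6,[0,0,0],-0.028],[-0.6,[0,0,0],-0.028],[-0.6,[0,0,0],0],[-0.6,[0,0,0],0]]'

```text
clock: 11.75
position: [398.5, -160.6, 107.5]
ee_rot: [1.0, 0.024, -0.0, -0.0]
contact_force: [0.1, 0.4, -0.8]
gripper_width: 17.5
```

Run:
```python
from h import *
st,c,im=snap("wrist","w7")
_,_,s=snap("scene","s7")
a=cv2.resize(s[130:290,230:390],None,fx=3.5,fy=3.5,interpolation=cv2.INTER_CUBIC); cv2.imwrite("pics/s7z.png",a)
```

```text
w7 t 11.75 pos [ 398.5 -160.6  107.5] yaw 0.0487 z [-1.e-04  1.e-04 -1.e+00] w 17.47 F [ 0.1  0.4 -0.8] j6 1.62
s7 t 11.8 pos [ 398.7 -160.5  107.5] yaw 0.0491 z [-1.e-04  0.e+00 -1.e+00] w 17.08 F [ 0.3  0.2 -0.3] j6 1.62
```

View pics/w7.png

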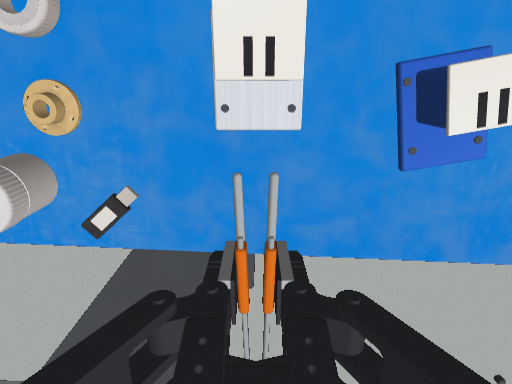

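View pics/s7z.png

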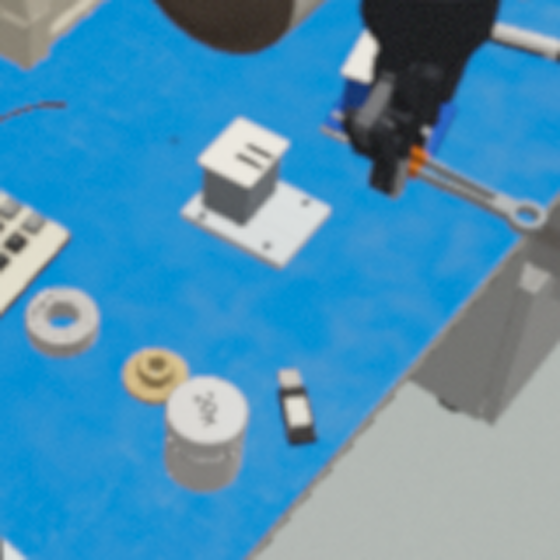

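```bash
cat >> h.py <<'E'
def tips(im):
    """tip end columns/rows from a zoomed blue-vs-grey mask: returns blob pieces of blades above the pads"""
    x0,y0,x1,y1=225,165,290,236
    w=im[y0:y1,x0:x1].astype(int); sat=w.max(2)-w.min(2)
    return sat,(x0,y0)
E
python3 - <<'E'
from h import *
_,c1,i1=load("w1");s7,c7,i7=load("w7")
a=lines(i1,(236,168,276,204))[:2];b=lines(i7,(225,20,295,78))
for o in b: print(np.round(o[0],2),o[1].round(3),o[2:])
for p,q in zip(a,b): print(tri([(c1,p[0]),(c7,q[0])]))
P=[plane(c7,o[0],55) for o in b]; print(np.round(P,2)); d=P[1]-P[0]; print("perp yaw",np.arctan2(d[0],-d[1]))
for o in b:
    v=plane(c7,o[0]-o[1]*15,55)-plane(c7,o[0]+o[1]*15,55); v=v*np.sign(v[0]); print("yaw",np.arctan2(v[1],v[0]))
sat,(x0,y0)=tips(i7)
m=(sat<70).astype(np.uint8)
for bb in blobs(m,30): print(bb)
for r in range(170,236,6):
    xs=np.nonzero(m[r-y0])[0]+x0; print(r,xs)
E
```

```text
[247.66  55.65] [0.012 1.   ] (345, np.float64(9.25), np.float64(39.375))
[269.64  55.63] [-0.017  1.   ] (342, np.float64(9.5), np.float64(39.375))
(array([ 497.58910895, -150.82185362,   57.22188566]), [0.022563929570763006, 0.02256392957090135])
(array([ 498.25157504, -162.81805233,   56.47356284]), [0.0015929770785964904, 0.0015929770784906341])
[[ 497.79 -150.78   55.  ]
 [ 498.39 -162.87   55.  ]]
perp yaw 0.04964395935354264
yaw 0.05373161347987382
yaw 0.04544999548039461
(570, (np.float64(13.24), np.float64(38.95)), (8, 7, 12, 64))
(584, (np.float64(47.28), np.float64(38.6)), (42, 7, 12, 64))
170 []
176 [233 234 235 236 237 238 239 240 241 269 270 271 272 273 274 275 276 277
 278]
182 [233 234 235 236 237 238 239 240 241 269 270 271 272 273 274 275 276 277
 278]
188 [233 234 235 236 237 238 239 240 241 242 269 270 271 272 273 274 275 276
 277]
194 [234 235 236 237 238 239 240 241 242 269 270 271 272 273 274 275 276 277]
200 [234 235 236 237 238 239 240 241 242 268 269 270 271 272 273 274 275 276
 277]
206 [234 235 236 237 238 239 240 241 242 268 269 270 271 272 273 274 275 276]
212 [235 236 237 238 239 240 241 242 243 268 269 270 271 272 273 274 275 276]
218 [235 236 237 238 239 240 241 242 243 268 269 270 271 272 273 274 275 276]
224 [235 236 237 238 239 240 241 242 243 267 268 269 270 271 272 273 274 275]
230 [236 237 238 239 240 241 242 243 244 267 268 269 270 271 272 273 274 275]
```

Run:
```python
from h import *
s7,c7,i7=load("w7")
yaw=.0488;X=np.array([np.cos(yaw),np.sin(yaw)]);Y=np.array([-X[1],X[0]])
for z in (117,119,121,123):
    a=plane(c7,(237.1,177),z);b=plane(c7,(273.5,177),z); m=(a+b)/2
    d=m[:2]-s7["position"][:2]; w=plane(c7,(242,177),z)-plane(c7,(232.8,177),z)
    print(z,np.linalg.norm(a-b).round(2),"fwd",(d@X).round(2),"left",(d@Y).round(2),"thick",np.linalg.norm(w).round(2))
```

```text
117 15.11 fwd 47.95 left 0.77 thick 3.82
119 14.86 fwd 48.52 left 0.77 thick 3.76
121 14.62 fwd 49.09 left 0.77 thick 3.69
123 14.37 fwd 49.66 left 0.77 thick 3.63
```

Marks are at (498.0,-156.8) with yaw 0.05. The tips are 49 mm ahead of the TCP and 0.8 mm left. I'll align laterally, descend in front of the gauge and stop short of the plate.

drive_tool --increments '[[-0.6,[0,0.0063,0.015],0],[-0.6,[0,0,0.029],0],[-0.6,[0,0,0.029],0],[-0.6,[0,0,0.029],0],[-0.6,[0,0,0.029],0],[-0.6,[0,0,0.022],0],[-0.6,[0,0,0.015],0],[-0.6,[0,0,0],0],[-0.6,[0,0,0],0]]'

```text
clock: 12.98
position: [399.5, -162.2, 57.2]
ee_rot: [1.0, 0.025, 0.0, 0.0]
contact_force: [0.6, 0.4, 0.3]
gripper_width: 17.4
```

Run:
```python
from h import *
st,c,im=snap("wrist","w8")
_,_,s=snap("scene","s8")
_,_,t=snap("top","t8")
a=cv2.resize(s[150:240,260:390],None,fx=5,fy=5,interpolation=cv2.INTER_CUBIC); cv2.imwrite("pics/s8z.png",a)
a=cv2.resize(t[160:250,260:350],None,fx=6,fy=6,interpolation=cv2.INTER_CUBIC); cv2.imwrite("pics/t8z.png",a)
```

```text
w8 t 12.97 pos [ 399.5 -162.2   57.2] yaw 0.0502 z [ 5.e-04 -0.e+00 -1.e+00] w 17.41 F [0.6 0.4 0.3] j6 1.63
s8 t 13.03 pos [ 399.6 -162.2   57.3] yaw 0.0503 z [ 8.e-04 -0.e+00 -1.e+00] w 17.3 F [ 0.6 -0.1  0.2] j6 1.63
t8 t 13.07 pos [ 399.6 -162.2   57.3] yaw 0.0503 z [ 8.e-04 -0.e+00 -1.e+00] w 17.33 F [ 0.2  0.5 -1.6] j6 1.63
```

View pics/w8.png

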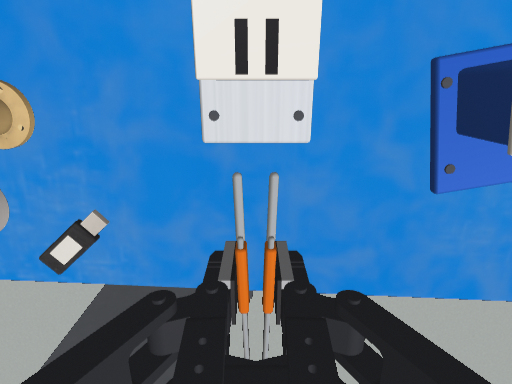

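View pics/s8z.png

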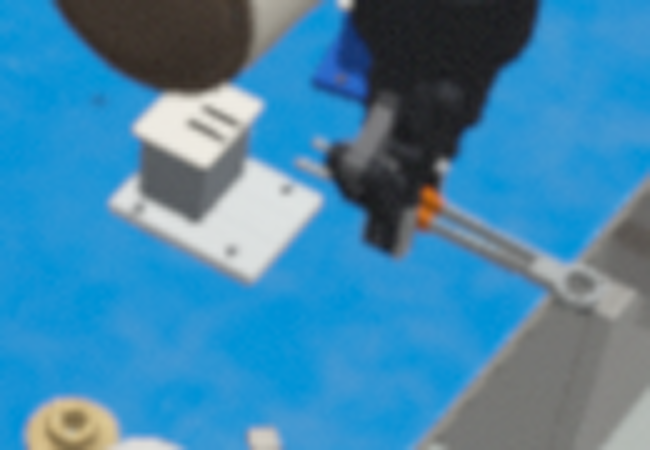

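View pics/t8z.png

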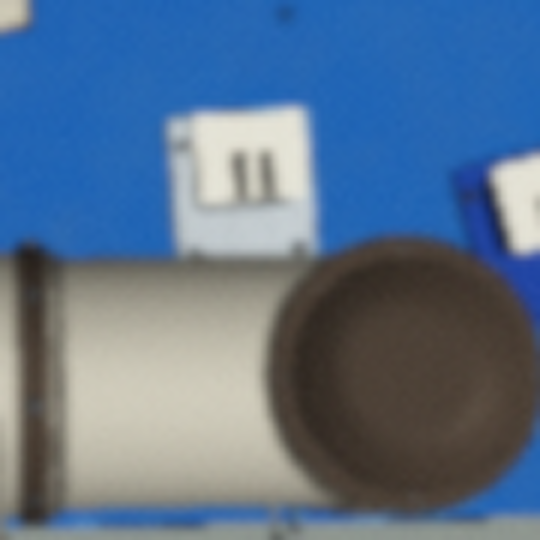

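Tips and lines are aligned in the wrist view. The scene view shows the eye and the tip ends, so I'll check level and height from it.

Run:
```python
from h import *
s8,c8,i8=load("w8");S=load("s8")[1]
A=tri([(S,(260+296/5,150+161/5)),(c8,(237.1,173))]);B=tri([(S,(260+314/5,150+140/5)),(c8,(273.5,173))]);print("tips",A,B)
ex,ey=s8["position"][0]-86*np.cos(.05)+.5, s8["position"][1]-86*np.sin(.05)+.4
for z in(60,64,68,72): print(z,proj(S,(ex,ey,z)),"seen",(260+577/5,150+284/5))
a=lines(i8,(205,8,305,77)); P=[plane(c8,o[0],55) for o in a]; print([np.round(o[0],1) for o in a],np.round(P,2))
c1,i1=load("w1")[1:]
for p,q in zip(lines(i1,(236,168,276,204))[:2],a): print(tri([(c1,p[0]),(c8,q[0])]))
```

```text
tips (array([ 448.29351425, -151.66668164,   66.65132731]), [0.47095553420896336, 0.47095553420891406]) (array([ 449.12420529, -166.78727819,   67.33974024]), [0.6288164272648324, 0.6288164272648248])
60 (np.float64(374.91826945889125), np.float64(209.72366403479128)) seen (375.4, 206.8)
64 (np.float64(375.2780037914604), np.float64(208.50424084974824)) seen (375.4, 206.8)
68 (np.float64(375.63992035679723), np.float64(207.27742035788404)) seen (375.4, 206.8)
72 (np.float64(376.0040390722164), np.float64(206.04313504372112)) seen (375.4, 206.8)
[array([240.9,  46. ]), array([271.5,  45.9])] [[ 497.82 -150.72   55.  ]
 [ 498.45 -162.85   55.  ]]
(array([ 497.57209731, -150.80959856,   57.16723406]), [0.01113856080006029, 0.011138560800074512])
(array([ 498.26689699, -162.80477553,   56.52074127]), [0.013790949944727638, 0.013790949944750656])
```

Tip ends are at z≈67 and the eye top at about 69, so the tweezers are level. The tips are about 7 mm above the plate. I'll move in from the front.

drive_tool --increments '[[-0.6,[0.011,0.001,0],0],[-0.6,[0.022,0,0],0],[-0.6,[0.022,0,0],0],[-0.6,[0.022,0,0],0],[-0.6,[0.022,0,0],0],[-0.6,[0.022,0,0],0],[-0.6,[0.022,0,0],0],[-0.6,[0.015,0,0],0],[-0.6,[0.009,0,0],0],[-0.6,[0,0,0],0],[-0.6,[0,0,0],0]]'

```text
clock: 14.5
position: [449.1, -160.0, 57.0]
ee_rot: [1.0, 0.025, -0.0, -0.0]
contact_force: [-0.3, 0.9, -0.3]
gripper_width: 17.1
```

Run:
```python
from h import *
st,c,im=snap("wrist","w9")
a=cv2.resize(im[110:250,190:320],None,fx=4,fy=4,interpolation=cv2.INTER_CUBIC); cv2.imwrite("pics/w9z.png",a)
_,_,s=snap("scene","s9")
a=cv2.resize(s[140:230,260:390],None,fx=5,fy=5,interpolation=cv2.INTER_CUBIC); cv2.imwrite("pics/s9z.png",a)
```

```text
w9 t 14.5 pos [ 449.1 -160.    57. ] yaw 0.0501 z [-3.e-04  1.e-04 -1.e+00] w 17.11 F [-0.3  0.9 -0.3] j6 1.62
s9 t 14.55 pos [ 449.1 -160.    57. ] yaw 0.0501 z [-2.e-04  0.e+00 -1.e+00] w 17.49 F [-0.2 -0.   0.3] j6 1.62
```

View pics/w9z.png

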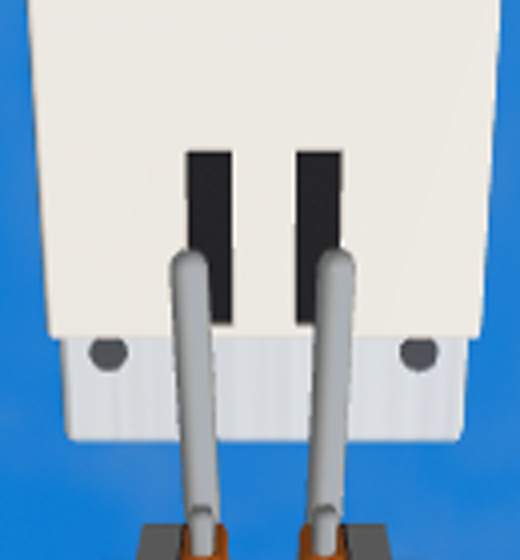

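View pics/s9z.png

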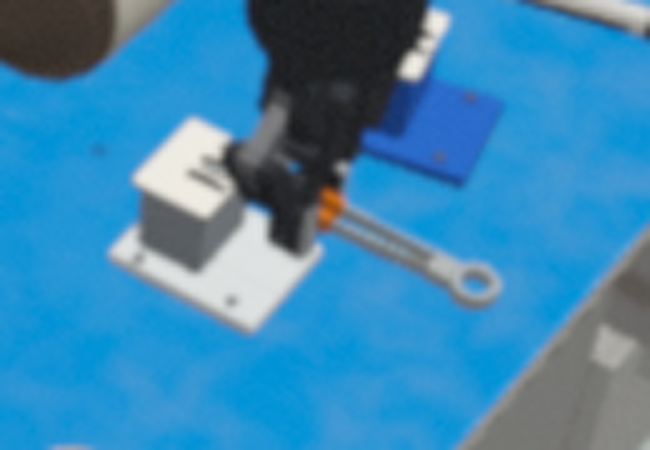

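The tips now stand over the plate, slightly outside the lines: tip centres are at zoom columns 189 and 335, lines at 210 and 318. I'll squeeze a little and lower 3 mm.

drive_tool --increments '[[-0.61,[0,0,0],0],[-0.62,[0,0,0.003],0],[-0.625,[0,0,0.004],0],[-0.625,[0,0,0.003],0],[-0.625,[0,0,0],0],[-0.625,[0,0,0],0],[-0.625,[0,0,0],0]]'

```text
clock: 15.48
position: [449.4, -159.9, 54.1]
ee_rot: [1.0, 0.025, 0.0, 0.0]
contact_force: [0.4, 0.6, -0.8]
gripper_width: 16.2
```

```bash
cat >> h.py <<'E'
def meas(tag,rows=(176,178,180),dz=9.4):
    st,c,im=load(tag); g=cv2.cvtColor(im,cv2.COLOR_BGR2GRAY).astype(float)
    for r in rows: print(r,g[r,228:284].astype(int).tolist())
E
python3 - <<'E'
from h import *
st,c,im=snap("wrist","w10")
a=cv2.resize(im[110:250,190:320],None,fx=4,fy=4,interpolation=cv2.INTER_CUBIC); cv2.imwrite("pics/w10z.png",a)
meas("w10",(174,177,180))
E
```

```text
w10 t 15.47 pos [ 449.4 -159.9   54.1] yaw 0.0502 z [ 1.e-04 -0.e+00 -1.e+00] w 16.22 F [ 0.4  0.6 -0.8] j6 1.62
174 [232, 232, 233, 232, 233, 233, 229, 128, 108, 118, 131, 139, 143, 140, 130, 47, 37, 37, 37, 41, 233, 233, 232, 233, 233, 233, 233, 233, 233, 233, 233, 233, 233, 233, 233, 233, 37, 38, 38, 40, 82, 104, 112, 126, 137, 143, 145, 138, 172, 233, 233, 233, 233, 233, 233, 233]
177 [232, 232, 233, 232, 233, 232, 139, 112, 137, 158, 173, 175, 177, 175, 173, 154, 37, 37, 35, 41, 232, 233, 232, 233, 233, 233, 233, 233, 233, 233, 233, 233, 233, 233, 233, 233, 38, 37, 38, 75, 106, 127, 149, 174, 175, 177, 176, 176, 163, 233, 233, 233, 233, 233, 233, 233]
180 [232, 232, 233, 232, 232, 232, 167, 111, 138, 159, 171, 175, 176, 176, 176, 160, 48, 37, 36, 42, 233, 233, 233, 233, 233, 233, 233, 233, 233, 233, 233, 233, 233, 233, 233, 233, 37, 38, 38, 77, 108, 132, 153, 168, 175, 176, 176, 176, 184, 233, 233, 233, 233, 233, 233, 233]
```

View pics/w10z.png

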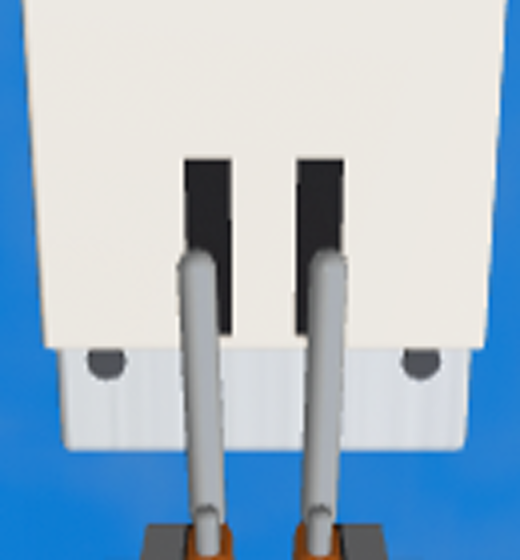

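Run:
```python
from h import *
st,c,im=load("w4"); g=cv2.cvtColor(im,cv2.COLOR_BGR2GRAY).astype(int)
for r in (177,180): print(r,g[r,220:300].tolist())
st,c,im=load("w7"); g=cv2.cvtColor(im,cv2.COLOR_BGR2GRAY).astype(int)
for r in (177,180): print(r,g[r,228:284].tolist())
im=load("w10")[2]
for o in lines(im,(220,140,290,200),thr=80): print(o)
g=cv2.cvtColor(im,cv2.COLOR_BGR2GRAY).astype(int); print(g[158,232:282].tolist())
```

```text
177 [23, 23, 24, 84, 122, 147, 175, 186, 191, 193, 192, 187, 165, 24, 24, 23, 24, 24, 24, 25, 24, 25, 26, 24, 23, 25, 24, 25, 24, 23, 25, 23, 25, 24, 25, 26, 24, 23, 23, 24, 25, 24, 25, 24, 23, 25, 23, 25, 25, 24, 23, 24, 25, 24, 24, 23, 24, 24, 24, 24, 25, 26, 24, 25, 25, 26, 79, 114, 128, 154, 178, 184, 192, 193, 192, 146, 25, 24, 23, 23]
180 [25, 24, 25, 60, 123, 155, 177, 192, 194, 195, 195, 195, 180, 55, 24, 25, 24, 25, 26, 25, 24, 24, 24, 25, 24, 25, 24, 26, 24, 25, 25, 23, 24, 23, 25, 23, 24, 24, 24, 24, 24, 25, 24, 24, 23, 25, 24, 26, 23, 24, 23, 24, 23, 25, 25, 24, 24, 25, 26, 24, 25, 26, 25, 24, 23, 29, 106, 119, 144, 168, 186, 195, 196, 196, 197, 134, 23, 23, 22, 24]
177 [103, 103, 104, 103, 97, 110, 135, 156, 172, 174, 175, 174, 172, 153, 99, 100, 101, 101, 101, 100, 100, 102, 102, 103, 103, 102, 103, 103, 102, 104, 105, 105, 106, 107, 107, 108, 110, 109, 110, 109, 109, 94, 106, 126, 148, 172, 174, 175, 174, 174, 159, 110, 111, 110, 112, 111]
180 [103, 102, 102, 104, 94, 110, 137, 156, 169, 173, 174, 175, 175, 160, 102, 102, 102, 101, 101, 102, 102, 101, 101, 102, 103, 104, 105, 105, 105, 106, 108, 108, 108, 109, 110, 110, 111, 111, 110, 110, 110, 93, 108, 132, 152, 167, 173, 174, 174, 175, 145, 109, 109, 110, 111, 111]
(array([242.42062223, 165.66525563]), array([0.14146285, 0.98994356]), 321, np.float64(11.5), np.float64(43.5))
(array([268.48224368, 165.35963348]), array([-0.13985717,  0.99017169]), 315, np.float64(11.625), np.float64(43.375))
[233, 232, 232, 232, 89, 37, 37, 37, 37, 37, 36, 37, 36, 36, 37, 91, 233, 233, 232, 232, 233, 233, 233, 233, 233, 232, 233, 233, 233, 233, 233, 233, 38, 38, 37, 37, 38, 38, 38, 38, 37, 38, 38, 92, 233, 233, 233, 233, 233, 233]
```

Run:
```python
from h import *
# line far end edges by column profiles in several views; tips at rest in w3/w4
def rowedge(tag,col,r0,r1,thr):
    im=load(tag)[2]; g=cv2.cvtColor(im,cv2.COLOR_BGR2GRAY).astype(float)
    print(tag,col,r0,g[r0:r1,col].astype(int).tolist())
rowedge("w3",241,140,160,0);rowedge("w3",273,140,160,0);rowedge("w4",228,165,182,0);rowedge("w4",290,165,182,0)
for t,c in(("w7",248),("w7",270),("w8",241),("w8",271),("w9",242),("w9",269),("w10",242),("w10",269)): rowedge(t,c,*((30,80) if t=="w7" else (12,80) if t=="w8" else (140,160)),0)
```

```text
w3 241 140 [235, 234, 234, 234, 235, 235, 235, 228, 148, 161, 191, 196, 198, 196, 196, 195, 195, 195, 193, 192]
w3 273 140 [234, 234, 234, 234, 233, 233, 234, 226, 150, 164, 190, 196, 196, 196, 196, 196, 196, 196, 196, 196]
w4 228 165 [225, 24, 23, 23, 23, 23, 25, 41, 89, 136, 161, 179, 191, 196, 195, 194, 194]
w4 290 165 [223, 24, 25, 25, 25, 24, 25, 35, 73, 118, 140, 159, 178, 188, 184, 186, 187]
w7 248 30 [233, 233, 233, 233, 233, 226, 136, 45, 44, 46, 44, 44, 44, 44, 44, 44, 44, 43, 44, 44, 43, 44, 45, 43, 43, 43, 43, 43, 43, 43, 43, 43, 43, 44, 43, 43, 42, 41, 43, 42, 43, 42, 41, 41, 42, 76, 170, 233, 230, 214]
w7 270 30 [233, 233, 233, 233, 233, 226, 136, 44, 43, 43, 43, 44, 43, 44, 43, 43, 43, 44, 43, 42, 42, 43, 43, 43, 42, 41, 42, 42, 42, 42, 43, 43, 42, 43, 42, 42, 43, 42, 41, 41, 41, 41, 41, 41, 41, 76, 170, 233, 231, 213]
w8 241 12 [233, 233, 233, 233, 233, 229, 183, 45, 46, 46, 47, 46, 46, 46, 46, 46, 45, 46, 45, 45, 45, 45, 45, 44, 45, 45, 45, 45, 45, 45, 45, 44, 44, 44, 44, 44, 43, 45, 44, 44, 44, 45, 43, 44, 43, 44, 43, 43, 42, 43, 44, 44, 43, 43, 43, 42, 42, 42, 43, 42, 42, 56, 141, 233, 233, 231, 219, 193]
w8 271 12 [233, 233, 233, 233, 233, 229, 182, 45, 45, 44, 44, 44, 44, 44, 44, 44, 45, 45, 44, 45, 44, 43, 44, 44, 44, 44, 42, 43, 43, 43, 43, 43, 43, 44, 43, 43, 43, 43, 44, 42, 43, 43, 43, 42, 42, 43, 42, 42, 42, 43, 42, 41, 42, 41, 43, 41, 41, 42, 41, 41, 41, 56, 141, 233, 233, 231, 218, 194]
w9 242 140 [233, 233, 233, 233, 233, 233, 229, 180, 37, 37, 37, 38, 39, 36, 37, 37, 37, 36, 36, 36]
w9 269 140 [233, 233, 233, 233, 233, 233, 229, 180, 38, 38, 38, 37, 38, 38, 38, 38, 38, 38, 38, 38]
w10 242 140 [233, 233, 233, 233, 233, 233, 233, 233, 229, 180, 37, 38, 38, 37, 37, 37, 37, 36, 36, 37]
w10 269 140 [233, 233, 233, 233, 233, 233, 233, 233, 228, 180, 38, 38, 37, 38, 38, 39, 38, 37, 38, 38]
```

Run:
```python
from h import *
C={t:load(t)[1] for t in("w1","w7","w8","w9","w10","w3","w4")}
print("plate far end", tri([(C["w8"],(256.2,18.25)),(C["w10"],(255.4,149.2))]), tri([(C["w7"],(258.65,36)),(C["w10"],(255.4,149.2))]), tri([(C["w8"],(256.2,18.25)),(C["w9"],(255.7,147.2))]))
im=load("w3")[2]; g=cv2.cvtColor(im,cv2.COLOR_BGR2GRAY).astype(int); print(g[151,234:282].tolist())
print("tipL",tri([(C["w3"],(241.3,147.6)),(C["w4"],(227.5,172.8))]),"tipR",tri([(C["w3"],(272.9,147.6)),(C["w4"],(290.6,172.8))]))
# orange pads front ends too
for t in("w3","w4"):
    print(t,[b for b in blobs(orange(load(t)[2]),100) if 200<b[1][0]<300])
# expected positions of lines under the tips, w10: project gauge lines from far end
```

```text
plate far end (array([ 507.55123669, -156.29049249,   56.7280072 ]), [0.011933844324247267, 0.011933844324335764]) (array([ 507.55585357, -156.29649064,   56.75315098]), [0.018161478236148637, 0.018161478236141684]) (array([ 507.56629262, -156.35003536,   56.66272225]), [0.04814212250004741, 0.04814212249999077])
[25, 23, 24, 25, 41, 133, 186, 196, 199, 136, 24, 24, 25, 25, 25, 24, 25, 24, 24, 24, 25, 24, 24, 24, 24, 25, 23, 24, 24, 24, 23, 24, 23, 25, 24, 25, 83, 140, 186, 196, 196, 54, 23, 23, 24, 23, 25, 25]
tipL (array([574.53635166, 166.95783237,  70.79584843]), [0.13718187740001334, 0.13718187740008098]) tipR (array([569.9424512 , 142.09490022,  63.70144156]), [0.2908952502214663, 0.2908952502216451])
w3 [(238, (np.float64(246.14), np.float64(205.97)), (242, 186, 9, 40)), (234, (np.float64(267.42), np.float64(205.78)), (264, 186, 9, 40))]
w4 [(835, (np.float64(238.79), np.float64(278.98)), (230, 241, 18, 74)), (839, (np.float64(278.7), np.float64(279.07)), (270, 242, 19, 73))]
```

Plate height comes out at 56.7 in the wrist frame and the resting tip at about 67, which supports the nominal gap of 4 mm. Lateral centring is within 0.2 mm. The resting 26 mm gap gives 2.42 px/mm, so the tips are now 13.7 mm apart. I'll squeeze a little more and lower 1.7 mm.

drive_tool --increments '[[-0.635,[0,0,0.002],0],[-0.645,[0,0,0.002],0],[-0.65,[0,0,0.0015],0],[-0.65,[0,0,0],0],[-0.65,[0,0,0],0],[-0.65,[0,0,0],0],[-0.65,[0,0,0],0]]'

```text
clock: 16.4
position: [449.4, -159.9, 52.4]
ee_rot: [1.0, 0.025, 0.0, -0.0]
contact_force: [0.5, -0.6, -0.9]
gripper_width: 15.2
```

Run:
```python
from h import *
st,c,im=snap("wrist","w11")
a=cv2.resize(im[110:250,190:320],None,fx=4,fy=4,interpolation=cv2.INTER_CUBIC); cv2.imwrite("pics/w11z.png",a)
meas("w11",(160,174,177,180))
```

```text
w11 t 16.4 pos [ 449.4 -159.9   52.4] yaw 0.0502 z [ 1.e-04  0.e+00 -1.e+00] w 15.16 F [ 0.5 -0.6 -0.9] j6 1.62
160 [232, 232, 232, 232, 232, 232, 232, 232, 37, 36, 36, 37, 37, 37, 37, 37, 36, 36, 38, 91, 233, 232, 232, 232, 232, 233, 232, 232, 232, 232, 233, 233, 233, 233, 233, 233, 90, 37, 38, 38, 38, 37, 38, 38, 38, 37, 38, 42, 233, 233, 233, 233, 233, 233, 233, 233]
174 [232, 233, 232, 232, 232, 233, 232, 232, 91, 85, 108, 119, 131, 139, 144, 141, 130, 46, 38, 91, 233, 233, 232, 233, 233, 232, 233, 233, 233, 233, 233, 233, 233, 233, 233, 233, 38, 40, 83, 104, 112, 125, 137, 143, 145, 138, 67, 91, 233, 233, 233, 233, 233, 233, 233, 233]
177 [232, 232, 232, 232, 233, 232, 232, 232, 132, 112, 136, 158, 174, 176, 175, 175, 173, 154, 36, 84, 233, 233, 233, 232, 232, 232, 233, 233, 233, 233, 233, 233, 233, 233, 233, 233, 38, 75, 106, 126, 149, 172, 176, 176, 175, 176, 165, 104, 233, 234, 233, 233, 233, 233, 233, 233]
180 [232, 232, 233, 232, 233, 233, 232, 232, 126, 111, 138, 158, 171, 175, 176, 176, 176, 158, 39, 42, 233, 232, 233, 232, 233, 233, 233, 233, 233, 233, 233, 233, 233, 233, 233, 233, 37, 75, 107, 132, 153, 168, 174, 176, 176, 177, 162, 143, 233, 233, 233, 233, 233, 233, 233, 233]
```

View pics/w11z.png

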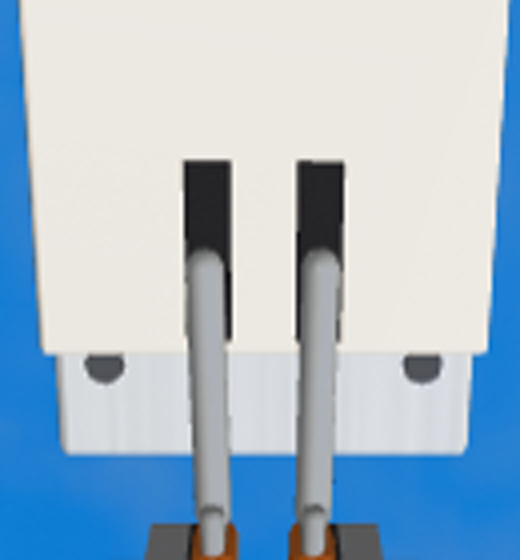

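The tip spacing is 29.2 px, which is 12.07 mm, and the gripper reads 15.2 mm. Both tips lie over their lines and there is no contact force. I'll hold for half a second and recheck.

drive_tool --increments '[[-0.65,[0,0,0],0],[-0.65,[0,0,0],0],[-0.65,[0,0,0],0],[-0.65,[0,0,0],0]]'

```text
clock: 16.95
position: [449.4, -159.9, 52.4]
ee_rot: [1.0, 0.025, -0.0, -0.0]
contact_force: [-0.1, 0.1, -0.5]
gripper_width: 15.4
```

Run:
```python
from h import *
snap("wrist","w12"); st,c,s=snap("scene","s12")
meas("w12",(177,))
a=load("w11")[2].astype(int);b=load("w12")[2].astype(int);print(np.abs(a-b).mean())
cv2.imwrite("pics/s12z.png",s)
```

```text
w12 t 16.95 pos [ 449.4 -159.9   52.4] yaw 0.0502 z [-0.  0. -1.] w 15.38 F [-0.1  0.1 -0.5] j6 1.62
s12 t 17.0 pos [ 449.4 -159.9   52.4] yaw 0.0502 z [ 0.  0. -1.] w 14.95 F [-0.7  0.1 -0.5] j6 1.62
177 [232, 232, 232, 233, 232, 232, 232, 232, 132, 112, 136, 157, 174, 176, 175, 175, 173, 154, 38, 84, 233, 233, 233, 232, 233, 233, 233, 233, 233, 233, 233, 233, 233, 233, 233, 233, 37, 74, 106, 127, 149, 172, 176, 176, 175, 176, 166, 104, 233, 233, 233, 233, 233, 233, 233, 233]
0.4574974907769097
```

View pics/s12z.png

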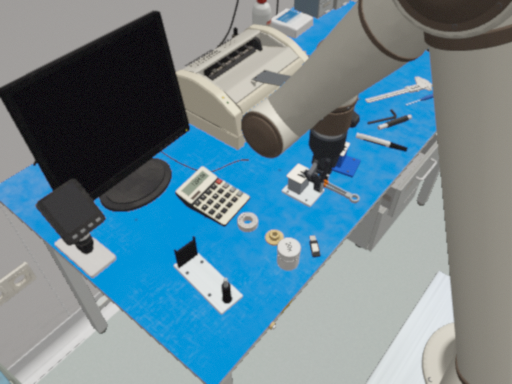

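The hold is steady. The bystanders are where they were: can (288,255), flange (274,237), ring (248,222), stick (314,246) and calculator (213,195). I'm handing in.

Run:
```python
from bench import *
print(job_done())
```

```text
the job is handed in; nothing more can be done
None
```

I gripped the tweezers by the orange pads, lifted them straight off the post and brought them in level from the gauge's open front. I then squeezed until each tip stood over its own line, and handed in at about 17 s while still holding them.

**Last checks**
- **Tip spacing:** about 12.1 mm, using a scale from the untouched 26 mm gap. The gripper width, which read 14.95–15.4 mm, agrees. A second estimate from the line spacing gave about 11.75 mm.
- **Position over the lines:** the tips are centred on the lines to about 0.2 mm.
- **Steadiness:** nothing moved between two pictures half a second apart, and the contact force was around zero (within about 1 N).
- **Bystanders:** all five listed ones were unmoved in the last scene picture.

**Less certain:** I could not see the gap between tips and plate directly. It is about 2.8 mm by the stated heights and about 2 mm by the wrist camera. The wrist camera put the plate at 56.7 mm instead of 55; I treated that as calibration bias. One rough estimate from image scale came out lower and would leave almost no gap, but there was no sign of contact.

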